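# Unlatch and open the blue sample station

## Robot

A 7-joint arm with a two-finger parallel gripper is mounted at the origin on the work surface. World frame = base frame: x ahead of the robot, y to its left, z up, the work surface at z = 0. Lengths are in m, angles in degrees, forces in N, time in s.
With the tool pointing down it reaches from about 0.425 to 0.925 m from the base axis. Payload 6.8 kg.
Tool frame: the origin (TCP) lies at the very end of the fingers, on their centre line; the grasp point (between the pads) lies 19 mm behind it (manip.pinch_z is the distance from the TCP to the grasp point, in m); z points along the fingers, x is the direction in which the jaws open and shut, and the axes are right-handed (so a half turn about z gives the same grasp; the last joint's range is limited). The gripper opens to 85 mm and grips with 20 to 120 N. Pads are 22 mm wide; open, the fingers measure 114 mm over their backs; the gripper's body (76 mm by 85 mm) begins 54 mm behind the grasp point. The pads swing forward as they close: fully open they stand 13 mm farther back than shut.
Start: joints at [64.968, 27.33, 1.283, 89.118, -0.659, 63.558, -4.761], TCP at [0.218, -0.639, 0.231] pointing down, gripper open.
Joint ranges: [-169.35, 169.35], [-19.33, 120.38], [-80.79, 83.38], [13.8, 139.57], [-78.32, 258.32], [9.67, 109.79], [-169.56, 169.56]. Speed limits (degrees/s): [136.94, 136.94, 180, 180, 180, 180, 180].

## Interface

Orientations are given as a 3x3 rotation matrix whose columns are the frame's x, y, z axes.
In Python, from workcell import manip gives the robot as it stands. The module is installed in compiled form; this text tells all that it offers.
- The arm moves only by the tool arm_command, never from a script. Its arguments are lists of equal length, an entry for each row: "linear": the shift along the tool's x, y, z in mm, a list of three; "delta_rot": the turn, a rotation vector about the tool's x, y, z in rad, a list of three; "fingers": the opening, from 0 (shut) to 1 (fully open). In form: {"linear": [[tx, ty, tz], ...], "delta_rot": [[ax, ay, az], ...], "fingers": [fingers, ...]}. A call has 1 to 5 rows; each row shifts and turns the commanded pose from where the row before left it, along the tool's axes as they then stand; what a row does not reach is not made up. A row lasts 1/10 s, in which the tool goes at most 50 mm and 8.59 degrees, less where a joint would pass 70% of its speed; a pose out of reach is approached as far as the arm can. A call is refused whole if a number of a shift passes 50 or a number of a turn 0.15, either way. A call with a gripper value outside its range is refused whole. The fingers move at their own pace and stop on an object; "newtons" is the grip in N (left out, the last holds). Time passes only in rows, so rows that do not move let the fingers close. It gives the time, the measured TCP pose, the force and the opening at its end, in the units of the state.
- manip.state(): the state, without advancing time (a new reading comes with each control period).
- manip.snapshot(name): name is "side" or "top"; returns a dict with "img" (420x560x3 uint8, blue, green, red), "range_z" (420x560 float32, m along the optical axis (not along the pixel's ray), 0 where there is no reading), "intrinsics" (3x3 intrinsics, pixels), "pose" (4x4, takes a point from camera to world coordinates). Camera axes: x right, y down, z forward; pixel columns grow to the right and rows downward; lengths in m; the calibration is good to about 2 mm. A picture is of the moment at which its call begins.
- manip.sign_off(): hands the job in, once; it reports no verdict.
Trained networks look in a picture, given as the dict that the camera call returned (one of the last four; its "shot" number tells which), for a name from the list of things; names that differ only in an ending like _2 or _b are one class to them, and where a whole thing is asked for, a point or a joint stands for the part that bears it (a point fixed in the world has none). Each returns a list of dicts, best first, with "p" (0 to 1); they miss things now and then, are a little off and sometimes report something else, mostly with a low value. They report only what shows in the picture. A call takes as long as a camera call.
- manip.recognise(name, picture): "at" ([column, row] in pixels, amid what is visible of it).
The state is a dict: "clock": time; "joint_positions": joint angles; "dq": joint speeds; "effort": joint torques, N m; "tcp_pos": TCP position; "tool_rot": TCP orientation; "force": force on the tool from outside, world axes, zero at the start; "moment": the same for the moment, N m; "grip_width": finger opening in m.
Only numpy, scipy, OpenCV 4.12 (cv2) and the standard library are available. Lean on these libraries where they do the work, as an engineer would, in place of code of your own. Each camera call takes 0.05 s, during which the arm holds its last target. There are 200 camera calls.

## Task

Open the sample station with the blue knob so that its tubes can be reached: pull the blue plunger knob up until its pin is free, keep it pulled while you slide the cover away, as far as it goes towards the back of that station, then let go so that the knob springs fully down and holds the cover open. Leave the station with the orange knob shut and its knob alone.

Things in the scene. Friction and masses are not known exactly. Their poses are not given: they have to be found in the camera images.
- blue_knob (a point): Centre of the blue plunger knob: upright cylinder, 30 mm across, 30 mm tall, on a sleeve 22 mm across, 26 mm high, on the cover. At the start it is 134 mm above the table; cover top 92 mm, guide rails (72 to 81 mm to its sides) 99 mm. Grip its sides from above. It rises straight up against a spring and travels with the cover. Frame: z up, x level, the way the cover opens.
- blue_plunger (a joint): Pull of the blue knob in m: 0 fully down, 0.018 fully up (hard stop). The knob does not turn. Spring: 4 N at 0, about 8 N at 0.012. At 0 the 10 mm pin under the knob sits 7 mm deep in its hole and locks the cover; above 0.007 it is clear, so slide at 0.010 to 0.015.
- blue_cover (a joint): Opening of the blue station's cover in m along x of blue_knob: 0 shut, 0.110 at its end stop. Sliding takes about 3 N; 2 mm play while locked. Beyond 0.085 the released pin drops into a long slot in the deck and keeps the cover open; short of that it only rests on the deck with the knob 7 mm up.
- orange_knob (a point): Centre of the orange plunger knob of the other station, which must stay as it is. Both stations are fixed white boxes 300 x 170 mm, 85 mm high, tube racks at the robot's end under the cover's clear window, grey deck at the far end, bands in the knob's colour. They point away from the robot, up to 15 degrees askew; which is on the left varies.

How it is judged:
By the outcome, as a careful person would: the job done as asked, in the order asked, and still so for the second after the job is handed in, with the robot touching nothing.
It also fails if it takes over 32 s, if anything falls off the work surface, if the arm or the gripper's body presses on something with over 40 N, if the wrist force passes 120 N, or if a joint passes its speed limit or range.

## Working session

There is one attempt and no reset: what is moved stays moved. The work goes in short steps, Python scripts to look and compute and a tool call to move; the robot and the scene stay as the last step left them, time stands still between calls to the robot, and variables do not carry over. Pictures are saved under pics/ and viewed, about 8 in all and at most 12, crops included, and the job is handed in when it is done.

Besides the shell and the picture viewer there is one more tool, called as name(argument=value, ...) on one line, values as JSON. arm_command: Moves the arm, as the interface text tells. Its arguments: {"type":"object","properties":{"linear":{"type":"array"},"delta_rot":{"type":"array"},"fingers":{"type":"array"},"newtons":{"type":"number"}},"required":["linear","delta_rot","fingers"]}

```bash
mkdir -p pics; cat > h.py <<'E'
import numpy as np, cv2
from workcell import manip
def world(s,uv,win=3):
    u,v=int(round(uv[0])),int(round(uv[1])); r=s["range_z"][v-win:v+win+1,u-win:u+win+1]; z=np.median(r[r>0])
    p=np.linalg.inv(s["intrinsics"])@[uv[0],uv[1],1]*z
    return (s["pose"]@[*p,1])[:3]
def cloud(s):
    v,u=np.mgrid[:420,:560]; z=s["range_z"]
    p=np.stack([u*z,v*z,z],-1)@np.linalg.inv(s["intrinsics"]).T
    return p@s["pose"][:3,:3].T+s["pose"][:3,3]
E
python3 - <<'E'
from h import *
ims=[]
for n in("top","side"):
    s=manip.snapshot(n); ims.append(s["img"]); print(n,s["pose"][:3].round(3).tolist())
    for k in("blue_knob","orange_knob"):
        for d in manip.recognise(k,s)[:2]: print(k,d,world(s,d["at"]).round(4))
    np.savez(n+".npz",**{k:s[k] for k in("img","range_z","intrinsics","pose")})
cv2.imwrite("pics/a.png",ims[0]);cv2.imwrite("pics/b.png",ims[1])
st=manip.state();print(st)
E
```

```text
top [[0.007, -0.995, 0.096, 0.463], [-1.0, -0.007, 0.003, -0.008], [-0.002, -0.096, -0.995, 0.832]]
blue_knob {'at': [188.1, 196.2], 'p': 0.72} [0.5442 0.15   0.1492]
orange_knob {'at': [406.7, 231.6], 'p': 0.63} [ 0.4918 -0.1872  0.149 ]
side [[-0.978, -0.142, 0.151, 0.394], [-0.207, 0.686, -0.697, 0.455], [-0.005, -0.714, -0.701, 0.574]]
blue_knob {'at': [202.4, 286.1], 'p': 0.93} [0.541  0.1597 0.1491]
orange_knob {'at': [309.5, 115.1], 'p': 0.56} [ 0.4862 -0.1745  0.143 ]
{'clock': 0.3, 'joint_positions': array([64.96658761, 27.34679055,  1.28192068, 89.13685257, -0.65766073,
       63.56017281, -4.76230461]), 'dq': array([-0.01228821, -0.10086874, -0.04505949, -0.18826608,  0.14279826,
       -0.032685  , -0.06118872]), 'effort': array([-1.14768915e-03, -5.95677674e+01,  1.60435941e+00, -2.81007421e+01,
        1.23473842e-02,  5.88414536e-03,  3.55739672e-06]), 'tcp_pos': array([ 0.21790867, -0.63865974,  0.23097157]), 'tool_rot': array([[ 3.22913171e-01, -9.46428559e-01, -2.57341701e-04],
       [-9.46428382e-01, -3.22913269e-01,  5.81943650e-04],
       [-6.33867141e-04,  5.56382200e-05, -9.99999798e-01]]), 'force': array([ 0.15711428, -0.05856811,  0.85200943]), 'moment': array([ 0.0082225 ,  0.06883889, -0.02265555]), 'grip_width': 0.08518410959331525}
```

View pics/a.png

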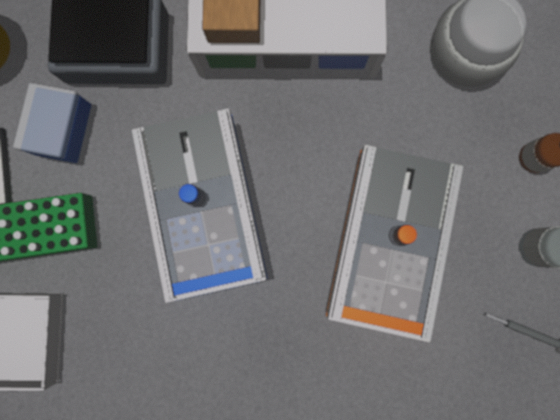

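View pics/b.png

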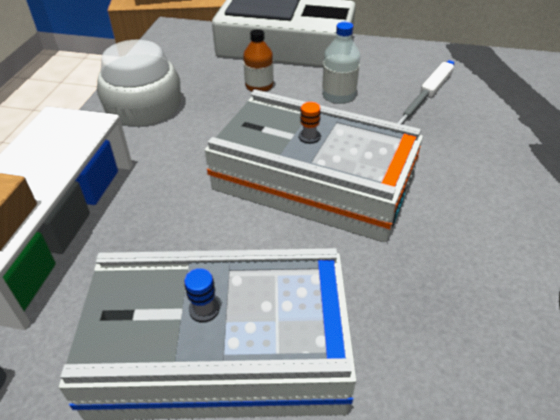

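The top view shows the blue station on the left, with its knob at px (188,194). The orange one is on the right, at (406,234). Both networks agree with the picture. Next I'll get the knob centre and axis from the depth.

```bash
python3 - <<'E'
from h import *
for n in("top","side"):
    s=np.load(n+".npz"); P=cloud(s); ok=s["range_z"]>0
    near=ok&(np.hypot(P[...,0]-.542,P[...,1]-.155)<.04)
    k=P[near&(P[...,2]>.144)]; (c,r)=cv2.minEnclosingCircle(k[:,:2].astype(np.float32)); print(n,"knob",np.round(c,4),r,k.mean(0).round(4),len(k))
    b=P[ok&(abs(P[...,0]-.53)<.25)&(abs(P[...,1]-.14)<.16)&(P[...,2]>.078)&(P[...,2]<.11)]
    print(cv2.minAreaRect(b[:,:2].astype(np.float32)))
    m=ok&(P[...,2]>.12)&(P[...,0]>.3)&(P[...,0]<.95)&(P[...,1]>-.1)&(P[...,1]<.35); q=P[m]
    q=q[np.hypot(q[:,0]-.54,q[:,1]-.155)>.05]; print("tall",len(q),q.min(0),q.max(0))
st=manip.state(); R=st["tool_rot"]; print(np.degrees(np.arctan2(R[1,0],R[0,0])))
E
```

```text
top knob [0.5508 0.1517] 0.01500763837248087 [0.5501 0.1511 0.1488] 282
((0.5412209033966064, 0.14910098910331726), (0.30055364966392517, 0.1690218150615692), 12.992977142333984)
tall 2287 [0.80963024 0.04573734 0.12005648] [0.87416793 0.13607108 0.16090315]
side knob [0.5486 0.1514] 0.015349742956459522 [0.5476 0.153  0.1486] 559
((0.5388971567153931, 0.14933869242668152), (0.3008959889411926, 0.17090365290641785), 13.202259063720703)
tall 1432 [0.80710863 0.04467453 0.12001548] [0.84301321 0.12266979 0.15819345]
-71.16080312210627
```

arm_command(linear=[[-6, -45, 0], [-6, -45, 0], [-6, -45, 0], [-6, -45, 0], [-6, -45, 0]], delta_rot=[[0, 0, -0.07], [0, 0, -0.07], [0, 0, -0.07], [0, 0, -0.07], [0, 0, -0.07]], fingers=[1, 1, 1, 1, 1])

```text
clock: 0.8
tcp_pos: [0.4057, -0.5099, 0.2313]
tool_rot: [[0.63, -0.777, 0.0], [-0.777, -0.63, -0.0], [0.0, -0.0, -1.0]]
force: [0.9, -1.3, -0.6]
grip_width: 0.0853
```

arm_command(linear=[[-6, -45, 0], [-6, -45, 0], [-6, -45, 0], [-6, -45, 0], [-6, -45, 0]], delta_rot=[[0, 0, -0.07], [0, 0, -0.07], [0, 0, -0.07], [0, 0, -0.07], [0, 0, -0.07]], fingers=[1, 1, 1, 1, 1])

```text
clock: 1.3
tcp_pos: [0.5364, -0.3256, 0.2313]
tool_rot: [[0.858, -0.513, 0.0], [-0.513, -0.858, -0.0], [0.0, -0.0, -1.0]]
force: [1.0, -0.9, -0.1]
grip_width: 0.0851
```

arm_command(linear=[[-6, -45, 0], [-6, -45, 0], [-6, -45, 0], [-6, -45, 0], [-6, -45, 0]], delta_rot=[[0, 0, -0.07], [0, 0, -0.07], [0, 0, -0.07], [0, 0, -0.07], [0, 0, -0.07]], fingers=[1, 1, 1, 1, 1])

```text
clock: 1.8
tcp_pos: [0.5959, -0.1077, 0.2314]
tool_rot: [[0.982, -0.188, 0.0], [-0.188, -0.982, -0.0], [0.0, -0.0, -1.0]]
force: [0.8, 0.1, 0.5]
grip_width: 0.0849
```

arm_command(linear=[[-8.4, -43, 0], [-8.4, -43, 0], [-8.4, -43, 10], [-8.4, -43, 10], [-8.4, -43, 10]], delta_rot=[[0, 0, -0.07], [0, 0, -0.07], [0, 0, -0.07], [0, 0, -0.07], [0, 0, -0.07]], fingers=[1, 1, 1, 1, 1])

```text
clock: 2.3
tcp_pos: [0.5647, 0.1081, 0.2012]
tool_rot: [[0.987, 0.16, 0.001], [0.16, -0.987, 0.0], [0.001, -0.0, -1.0]]
force: [0.1, -0.4, 0.5]
grip_width: 0.0856
```

arm_command(linear=[[-8.4, -40, 0], [0, 0, 0], [0, 0, 0]], delta_rot=[[0, 0, -0.07], [0, 0, 0], [0, 0, 0]], fingers=[1, 1, 1])

```text
clock: 2.6
tcp_pos: [0.55, 0.1455, 0.2014]
tool_rot: [[0.974, 0.228, 0.0], [0.228, -0.974, -0.0], [0.0, 0.0, -1.0]]
force: [0.7, -0.2, -0.5]
grip_width: 0.0857
```

```bash
python3 - <<'E'
from h import *
st=manip.state();R=st["tool_rot"];print(st["tcp_pos"],np.degrees(np.arctan2(R[1,0],R[0,0])),st["force"],st["joint_positions"].round(1))
print("to knob, tool mm",1000*R.T@(np.array([.5497,.1515,.112])-st["tcp_pos"]))
s=manip.snapshot("side");print(manip.recognise("blue_knob",s)[:1])
cv2.imwrite("pics/c.png",s["img"])
E
```

```text
[0.55002774 0.1455427  0.20144349] 13.181946268490549 [ 0.72889457 -0.23619792 -0.5070408 ] [  4.3  22.4 -32.2 104.   13.9  57.6 -20.2]
to knob, tool mm [ 1.02123603 -5.88462311 89.44307538]
[{'at': [199.1, 288.6], 'p': 0.72}]
```

View pics/c.png

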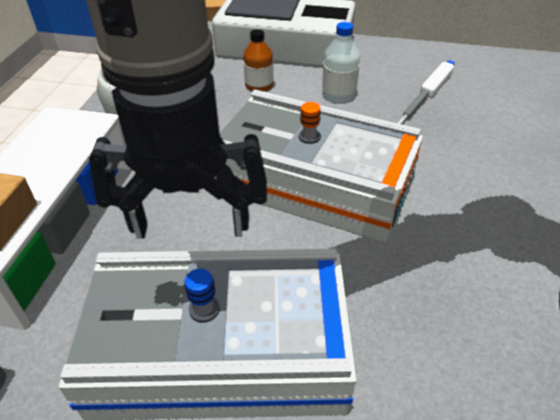

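The gripper is above the blue knob at (200,288). Its jaws straddle the knob along the opening direction, and the path down is clear.

arm_command(linear=[[1, -6, 0], [0, 0, 30], [0, 0, 30], [0, 0, 29], [0, 0, 0]], delta_rot=[[0, 0, 0], [0, 0, 0], [0, 0, 0], [0, 0, 0], [0, 0, 0]], fingers=[1, 1, 1, 1, 1])

```text
clock: 3.2
tcp_pos: [0.5477, 0.1488, 0.1088]
tool_rot: [[0.974, 0.224, -0.007], [0.224, -0.974, -0.002], [-0.007, 0.001, -1.0]]
force: [-0.5, 0.1, 0.2]
grip_width: 0.0852
```

arm_command(linear=[[0, 0, 0], [0, 0, 0], [0, 0, 0], [0, 0, 0], [0, 0, 0]], delta_rot=[[0, 0, 0], [0, 0, 0], [0, 0, 0], [0, 0, 0], [0, 0, 0]], fingers=[0.55, 0.5, 0.45, 0.4, 0.38], newtons=40)

```text
clock: 3.7
tcp_pos: [0.5503, 0.1507, 0.113]
tool_rot: [[0.974, 0.226, 0.001], [0.226, -0.974, 0.0], [0.001, 0.0, -1.0]]
force: [-0.2, 0.2, 0.1]
grip_width: 0.0323
```

arm_command(linear=[[0, 0, 0], [0, 0, 0], [0, 0, 0], [0, 0, 0], [0, 0, 0]], delta_rot=[[0, 0, 0], [0, 0, 0], [0, 0, 0], [0, 0, 0], [0, 0, 0]], fingers=[0.2, 0, 0, 0, 0], newtons=40)

```text
clock: 4.2
tcp_pos: [0.5501, 0.1507, 0.113]
tool_rot: [[0.974, 0.226, 0.001], [0.226, -0.974, -0.0], [0.001, 0.0, -1.0]]
force: [-2.3, -0.4, 5.6]
grip_width: 0.0289
```

arm_command(linear=[[0, 0, -4], [0, 0, -4], [0, 0, -5], [0, 0, 0], [0, 0, 0]], delta_rot=[[0, 0, 0], [0, 0, 0], [0, 0, 0], [0, 0, 0], [0, 0, 0]], fingers=[0, 0, 0, 0, 0], newtons=60)

```text
clock: 4.7
tcp_pos: [0.5496, 0.1505, 0.1249]
tool_rot: [[0.974, 0.226, -0.001], [0.226, -0.974, -0.0], [-0.001, -0.0, -1.0]]
force: [1.8, -0.1, -8.4]
grip_width: 0.0286
```

```bash
python3 - <<'E'
from h import *
st=manip.state();print(st["tcp_pos"],st["force"],st["grip_width"])
s=manip.snapshot("side")
cv2.imwrite("pics/d.png",cv2.resize(s["img"][200:400,80:360],None,fx=2.5,fy=2.5))
E
```

```text
[0.54963698 0.15054701 0.12493798] [ 1.82573487 -0.09018727 -8.3735522 ] 0.028623930755619323
```

View pics/d.png

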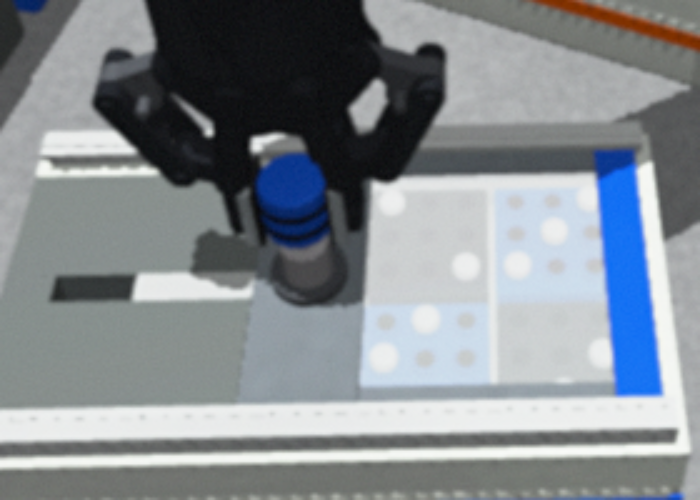

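The knob is gripped and raised about 12 mm. The spring force of 8.4 N fits that, and the longer stem shows in the picture. Now I'll slide the cover.

arm_command(linear=[[4, 0, 0], [8, 0, 0], [10, 0, 0], [10, 0, 0], [10, 0, 0]], delta_rot=[[0, 0, 0], [0, 0, 0], [0, 0, 0], [0, 0, 0], [0, 0, 0]], fingers=[0, 0, 0, 0, 0])

```text
clock: 5.25
tcp_pos: [0.5915, 0.1603, 0.125]
tool_rot: [[0.974, 0.226, -0.001], [0.226, -0.974, -0.0], [-0.001, 0.0, -1.0]]
force: [-4.6, 0.3, -8.4]
grip_width: 0.0287
```

Sliding freely, with low side force.

arm_command(linear=[[10, 0, 0], [10, 0, 0], [10, 0, 0], [10, 0, 0], [10, 0, 0]], delta_rot=[[0, 0, 0], [0, 0, 0], [0, 0, 0], [0, 0, 0], [0, 0, 0]], fingers=[0, 0, 0, 0, 0])

```text
clock: 5.75
tcp_pos: [0.6403, 0.1715, 0.1252]
tool_rot: [[0.974, 0.226, -0.0], [0.226, -0.974, -0.0], [-0.0, 0.0, -1.0]]
force: [-4.2, -0.3, -7.7]
grip_width: 0.0286
```

arm_command(linear=[[8, 0, 0], [4, 0, 0], [4, 0, 0], [2, 0, 0], [0, 0, 0]], delta_rot=[[0, 0, 0], [0, 0, 0], [0, 0, 0], [0, 0, 0], [0, 0, 0]], fingers=[0, 0, 0, 0, 0])

```text
clock: 6.25
tcp_pos: [0.6564, 0.1752, 0.1249]
tool_rot: [[0.974, 0.226, -0.002], [0.226, -0.974, -0.001], [-0.002, 0.0, -1.0]]
force: [-4.6, -1.3, -7.9]
grip_width: 0.0284
```

arm_command(linear=[[1, 0, 0], [1, 0, 0], [0, 0, 0]], delta_rot=[[0, 0, 0], [0, 0, 0], [0, 0, 0]], fingers=[0, 0, 0])

```text
clock: 6.55
tcp_pos: [0.6565, 0.1752, 0.1243]
tool_rot: [[0.974, 0.226, -0.005], [0.226, -0.974, -0.002], [-0.005, 0.001, -1.0]]
force: [-9.6, -2.1, -7.3]
grip_width: 0.0284
```

The end stop is reached: position stalls at about 110 mm and the force is rising. I'll relax the push and release.

arm_command(linear=[[-1, 0, 0], [0, 0, 0], [0, 0, 0], [0, 0, 0], [0, 0, 0]], delta_rot=[[0, 0, 0], [0, 0, 0], [0, 0, 0], [0, 0, 0], [0, 0, 0]], fingers=[0, 1, 1, 1, 1])

```text
clock: 7.05
tcp_pos: [0.6593, 0.1761, 0.1266]
tool_rot: [[0.974, 0.226, 0.003], [0.226, -0.974, 0.001], [0.003, -0.0, -1.0]]
force: [0.6, -0.7, 0.7]
grip_width: 0.0842
```

arm_command(linear=[[0, 0, 0], [0, 0, -20], [0, 0, -35], [0, 0, -35], [0, 0, -30]], delta_rot=[[0, 0, 0], [0, 0, 0], [0, 0, 0], [0, 0, 0], [0, 0, 0]], fingers=[1, 1, 1, 1, 1])

```text
clock: 7.55
tcp_pos: [0.6584, 0.176, 0.2475]
tool_rot: [[0.974, 0.226, 0.002], [0.226, -0.974, 0.001], [0.002, -0.0, -1.0]]
force: [-0.2, 0.1, 0.3]
grip_width: 0.0853
```

```bash
python3 - <<'E'
from h import *
st=manip.state();print(st["tcp_pos"],st["force"],st["grip_width"])
s=manip.snapshot("side");P=cloud(s);print(manip.recognise("blue_knob",s)[:1],manip.recognise("orange_knob",s)[:1])
m=(s["range_z"]>0)&(np.hypot(P[...,0]-.657,P[...,1]-.176)<.03)&(P[...,2]>.11)&(P[...,2]<.18)
k=P[m]; t=k[k[:,2]>np.percentile(k[:,2],95)-.006]
print(len(k),np.percentile(k[:,2],[50,90,95,99]),cv2.minEnclosingCircle(t[:,:2].astype(np.float32)))
cv2.imwrite("pics/e.png",s["img"])
E
```

```text
[0.65842465 0.17603037 0.24745368] [-0.15099849  0.09000391  0.30966477] 0.0852753047224877
[{'at': [96.7, 288.9], 'p': 0.9}] [{'at': [308.0, 115.0], 'p': 0.56}]
1053 [0.14557785 0.14954113 0.14988892 0.15060603] ((0.6554307341575623, 0.17615370452404022), 0.015462248586118221)
```

View pics/e.png

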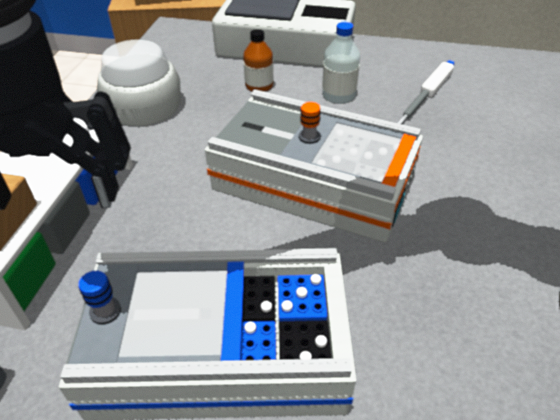

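The cover is open and the tubes are exposed. The blue knob at (97,289) has its top at 0.149–0.150 m, which is fully down. It has moved 109.6 mm by the same camera. The orange station is unchanged.

```bash
python3 -c "
from workcell import manip
print(manip.sign_off(), manip.state()['force'])"
```

```text
the job is handed in; nothing more can be done
the job is handed in; nothing more can be done
```

The blue station is open and its tubes can be reached. I gripped the blue knob, pulled it up about 12 mm, and slid the cover to its end stop with the knob still raised. Then I let go and lifted the gripper clear, finishing at about 7.6 s on the clock.

- **Cover:** the side camera shows the knob moved 109.6 mm of the 110 mm travel. At the end it stopped moving while the side force rose to about 10 N.
- **Knob:** its top is back at 0.149–0.150 m, the same as at the start, so it is fully down.
- **Orange station:** I did not touch it, and its knob shows in the same place in the last picture.
- **Gripper:** it is open and clear, with a measured force of about 0.3 N, so it touches nothing.

None of my checks failed. The two cameras put the knob within about 2 mm of each other, as the calibration allows. The networks' first depth points were up to 1 cm off, so I took the knob's centre from the depth data instead.

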